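# Set a pine block up in the saw board and lock the end stop

### The job

Set the pine block up in the saw board ready for sawing: stand it on the board lengthways, its long side flush against the fence and its right end against the fixed cheek, then bring the sliding end stop up against its left end and lock the stop there with its clamp knob. The clamp may have been left tight or slack and you can only tell by trying to slide the stop; if it holds, slacken the knob rather than force the stop along. Leave the things lying round the board where they are.

Things in the scene. Friction and masses are not known exactly. Their poses are not given: they have to be found in the camera images.
- pine_block: Loose offcut of pine, 46 x 165 x 78 mm (its own x, y, z), about 0.5 kg, standing on the bench far to the left of the saw board. Origin: centre of its underside; z up, y along its length. It may go into the board either end first. Grip it across its 46 mm width, near the top.
- saw_board: Fixed plywood base 18 mm thick (x -98 to +46 mm, y -28 to +300 mm) with a wooden fence along its far side and a wooden cheek at its right end. Origin: on the bench under the corner of fence face (x = 0) and cheek face (y = 0). +x away from the robot, y left along the fence, z up. Tops: fence z = 50 mm, cheek z = 58 mm. Fence 42 mm thick; the cheek reaches 66 mm forward. Saw kerf at y = 72 mm.
- seat (a point): On the top of the saw board's base (z = 18 mm), where the centre of the block's underside must come: 23 mm in front of the fence's face and 82.5 mm to the left of the cheek. Same axes as saw_board; the block's length lies along its y.
- stop_face (a point): Centre of the end stop's face, 25 mm above the base, axes as saw_board. The end stop is a grey metal saddle, 60 mm long, that rides on the fence's left part and slides only along y. Its black face looks right, to the block's place; its body lies left of the face and reaches 52 mm in front of the fence and 50 mm above the base.
- end_stop (a joint): Slide of the end stop, m. 0 = its face is 165 mm (the block's length) from the cheek; grows as the stop moves away to the left (+y), at most 0.068. With the clamp slack it slides with about 2 N.
- knob_grip (a point): Centre of the clamp knob's black T-bar (64 mm long, 14 thick, 20 tall: own x, y, z), with 20 mm of clear height under the bar. It lies 24 mm in front of the fence face, 52 mm left of the stop's face, 109 mm above the bench. Its z is the knob's axis: up out of the stop, leaning 32 degrees from vertical to the left, away from the block's place (saw_board's +y); x along the bar.
- clamp_knob (a joint): Turn of the clamp knob, rad, -1.1 to 1.1; 0 = bar along saw_board's x. Grows anticlockwise seen from above, which slackens; clockwise tightens. The angle where it begins to bite is hidden and varies, about -0.5 to 0.5; from there the clamp force grows 40 N per rad, so at -1.1 it is tight in every case. It stays where it is left and turns with 0.15 to 0.3 N m.
- track: The metal track in the fence's top on which the end stop's clamp bites. The clamp holds the stop against about 0.6 times the force with which it presses on the track.
- try_square: Bystander: small try square, 75 x 118 x 12 mm, lying on the bench in front of the saw board.
- flux_tin: Bystander: round tin, 63 mm across, 30 mm tall, at the front of the bench between block and saw board.
- cork_block: Bystander: cork sanding block, 51 x 86 x 29 mm, at the front of the bench between block and saw board.

How it is judged (in metres and radians):
On the way, in this order (a step that is already met when the one before it is completed fails the run):
1. the block stands on the saw board, along the fence, between cheek and stop (x of pine_block in the frame of seat between -0.012 and 0.004 m and y of pine_block in the frame of seat between -0.004 and 0.03 m and z of pine_block in the frame of seat below 0.004 m and angle between the y axis of pine_block and the y axis of seat, either way round below 0.12 rad), for 0.2 s.
2. the stop has been brought up against the block's end (value of joint end_stop between -0.003 and 0.004 m), for 0.1 s.
At the end, for the whole second after the job is handed in: The block stands on the board with its long side within 3 mm of the fence and 0.025 rad of parallel, its right end within 3 mm of the cheek; the end stop's face is within 3 mm of its other end and the clamp presses on the track with more than 14 N; everything is at rest (x of pine_block in the frame of seat between -0.003 and 0.003 m and y of pine_block in the frame of seat between -0.003 and 0.003 m and z of pine_block in the frame of seat below 0.003 m and angle between the y axis of pine_block and the y axis of seat, either way round below 0.025 rad and angle between pine_block's own z axis and vertical below 0.05 rad and value of joint end_stop between -0.003 and 0.003 m and contact force between track and anything else above 14 N and linear speed of pine_block below 0.01 m/s); the robot touches nothing.
It fails at once if the end stop is forced along while its clamp bites (sliding faster than 30 mm/s with more than 20 N of clamp force) (contact force between track and anything else above 20 N and (velocity of joint end_stop above 0.03 m/s or velocity of joint end_stop below -0.03 m/s)).
It fails at once if a bystander is moved more than 30 mm (distance of any of try_square, flux_tin, cork_block from where it was at the start of the episode above 0.03 m).
It also fails if it takes over 67 s, if anything falls off the work surface, if the arm or the gripper's body presses on something with over 40 N, if the wrist force passes 120 N, or if a joint passes its speed limit or range.

### The arm

A 6-joint arm with a two-finger parallel gripper is mounted at the origin on a cart in front of the work surface, level with it; the furniture and walls round the work are solid. World frame = base frame: x ahead of the robot, y to its left, z up, the work surface at z = 0. Lengths are in mm, angles in rad, forces in N, time in s.
With the tool pointing down it reaches from about 325 to 925 mm from the base axis. Payload 3.1 kg.
Tool frame: the origin (TCP) lies at the very end of the fingers, on their centre line; the grasp point (between the pads) lies bot.tcp_to_grasp behind it (bot.tcp_to_grasp is the distance from the TCP to the grasp point, in mm); z points along the fingers, y is the line along which they close (so a half turn about z gives the same grasp; the last joint's range is limited). The gripper opens to 85 mm and grips with 20 to 120 N. Pads are 22 mm wide; open, the fingers measure 114 mm over their backs; the gripper's body (76 mm by 85 mm) begins 54 mm behind the grasp point. The pads swing forward as they close: fully open they stand 13 mm farther back than shut.
Start: joints at [1.083, 0.217, 1.613, -0, 1.311, -0.112], TCP at [229.368, 581.403, 192.5] pointing down, gripper open.
Joint ranges: [-2.75, 2.75], [-0.78, 2.1], [0.31, 2.55], [-1.13, 4.27], [0.13, 2.63], [-2.58, 2.58]. Speed limits (rad/s): [2.79, 2.79, 3.14, 3.14, 3.14, 3.14].

### API

Orientations are given as a 3x3 rotation matrix whose columns are the frame's x, y, z axes.
In Python, from station import readout, read_camera, ticket, bot gives the robot as it stands. The module is installed in compiled form; this text tells all that it offers.
- The arm moves only by the tool carry_out, never from a script. Its arguments are lists of equal length, an entry for each row: "turn": the turn, a rotation vector about the tool's x, y, z in rad, a list of three; "dp": the shift along the tool's x, y, z in m, a list of three; "grip": the closure, from 0 (fully open) to 1 (shut). A call has 1 to 5 rows; each row shifts and turns the commanded pose from where the row before left it, along the tool's axes as they then stand; what a row does not reach is not made up. A row lasts 1/8 s, in which the tool goes at most 62.5 mm and 10.7 degrees, less where a joint would pass 70% of its speed; a pose out of reach is approached as far as the arm can. A call is refused whole if a number of a shift passes 0.0625 or a number of a turn 0.188, either way. A call with a gripper value outside its range is refused whole. The fingers move at their own pace and stop on an object; "squeeze" is the grip in N (left out, the last holds). Time passes only in rows, so rows that do not move let the fingers close. It gives the time, the measured TCP pose, the force, the opening and the grip force at its end, in the units of the state.
- readout.observe(): the state, without advancing time (a new reading comes with each control period).
- read_camera(name): name is "scene" or "top" or "wrist"; returns a dict with "pixels" (384x512x3 uint8, red, green, blue), "z_map" (384x512 float32, mm along the optical axis (not along the pixel's ray), 0 where there is no reading), "vertical_fov" (degrees; the focal length in pixels is half the picture's height over the tangent of half this angle, whatever the lens; pixels are square), "cx", "cy" (the principal point, pixels), "cam_to_world" (4x4, takes a point from camera to world coordinates). Camera axes: x right, y up, looking along -z (the intrinsics and any distortion apply to the point x, -y, -z); pixel columns grow to the right and rows downward; lengths in mm; the calibration is good to about 2 mm. A picture is of the moment at which its call begins.
- ticket.job_done(): hands the job in; it is judged then, once.
The state is a dict: "t": time; "joints": joint angles; "qvel": joint speeds; "effort": joint torques, N m; "tool_pos": TCP position; "orientation": TCP orientation; "force": force on the tool from outside, world axes, zero at the start; "torque": the same for the moment, N m; "gripper_width": finger opening in mm; "grasp_force": force on a finger pad.
Only numpy, scipy, OpenCV 4.12 (cv2) and the standard library are available. Lean on these libraries where they do the work, as an engineer would, in place of code of your own. Each camera call takes 0.05 s, during which the arm holds its last target. There are 200 camera calls.

## Working session

There is one attempt and no reset: what is moved stays moved. The work goes in short steps, Python scripts to look and compute and a tool call to move; the robot and the scene stay as the last step left them, time stands still between calls to the robot, and variables do not carry over. Pictures are saved under pics/ and viewed, at most 10 in all, crops included, and the job is handed in when it is done.

Besides the shell and the picture viewer there is one more tool, called after ">>>" as a command line: name --argument value ..., lists and objects as JSON in quotes. carry_out: Moves the arm, as the interface text tells. Its arguments: {"type":"object","properties":{"turn":{"type":"array"},"dp":{"type":"array"},"grip":{"type":"array"},"squeeze":{"type":"number"}},"required":["turn","dp","grip"]}

```bash
mkdir -p pics
cat > h.py <<'E'
import numpy as np, cv2
from station import readout, read_camera, ticket, bot
def K(c):
    f=c["pixels"].shape[0]/2/np.tan(np.radians(c["vertical_fov"])/2); return f
def cloud(c):
    f=K(c); z=c["z_map"]; v,u=np.mgrid[:z.shape[0],:z.shape[1]]
    p=np.stack([(u-c["cx"])/f*z,-(v-c["cy"])/f*z,-z,np.ones_like(z)],-1)
    return (p@np.array(c["cam_to_world"]).T)[...,:3]
def save(n,im): cv2.imwrite(n,cv2.cvtColor(im,cv2.COLOR_RGB2BGR))
E
python3 - <<'E'
from h import *
s=readout.observe(); print(s, bot.tcp_to_grasp)
a=read_camera("scene");b=read_camera("top")
for c in(a,b): print({k:v for k,v in c.items() if k not in("pixels","z_map")},(c["z_map"]>0).mean())
save("pics/1.png",a["pixels"]);save("pics/2.png",b["pixels"])
E
```

```text
{'t': 0.0, 'joints': array([ 1.08282422e+00,  2.17810139e-01,  1.61492881e+00,  5.10593053e-06,
        1.31124101e+00, -1.12221713e-01]), 'qvel': array([ 0.00129545,  0.0008457 ,  0.00057188, -0.00083149, -0.00085705,
       -0.00178879]), 'effort': array([-3.97703707e-04, -3.96842659e+01, -3.03857303e+01, -2.91895071e-05,
        9.66465042e-03,  8.88937905e-06]), 'tool_pos': array([228.9265296 , 580.60678928, 191.13639858]), 'orientation': array([[-9.30231874e-01,  3.66970568e-01, -1.12361331e-03],
       [ 3.66972188e-01,  9.30229529e-01, -2.10635935e-03],
       [ 2.72246391e-04, -2.37173744e-03, -9.99997150e-01]]), 'force': array([ 0.23533295,  0.84713732, -0.79212826]), 'torque': array([ 0.002687  ,  0.0224138 , -0.01351737]), 'grasp_force': 0.0, 'gripper_width': 85.55028330672047} 18.700000000000003
{'vertical_fov': 57.823529871847974, 'cx': 256.2065183607595, 'cy': 195.7281206562652, 'cam_to_world': array([[ 8.44243905e-01,  4.01484962e-01, -3.55052186e-01,
         6.95317734e+01],
       [-5.35842017e-01,  6.18431375e-01, -5.74818204e-01,
        -7.93139042e+02],
       [-1.12054533e-02,  6.75538644e-01,  7.37239430e-01,
         1.00319938e+03],
       [ 0.00000000e+00,  0.00000000e+00,  0.00000000e+00,
         1.00000000e+00]])} 0.9753824869791666
{'vertical_fov': 56.12475383053374, 'cx': 256.23372255050964, 'cy': 194.19512119764144, 'cam_to_world': array([[-1.57846224e-02,  9.87519112e-01, -1.56706251e-01,
         3.51903381e+02],
       [-9.99806826e-01, -1.74241924e-02, -9.09440314e-03,
        -1.07802241e+02],
       [-1.17113768e-02,  1.56532428e-01,  9.87603383e-01,
         1.03155629e+03],
       [ 0.00000000e+00,  0.00000000e+00,  0.00000000e+00,
         1.00000000e+00]])} 0.9959920247395834
```

View pics/1.png

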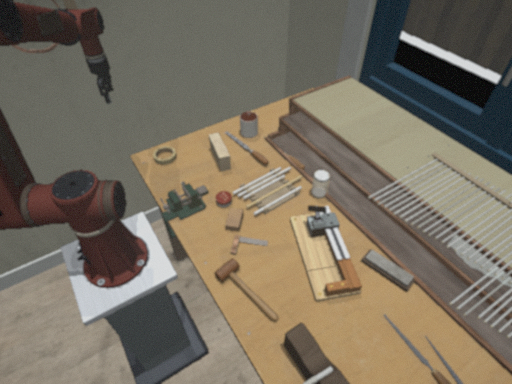

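View pics/2.png

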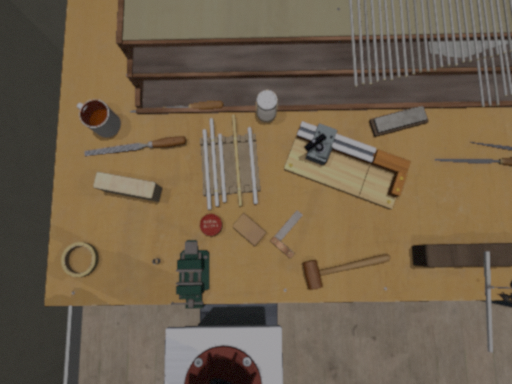

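Picture 1 shows the whole bench. In picture 2 (top) the block is at about (127,187), the saw board at (350,163) turned about 20°, the stop with its knob at (318,145), and the cheek at (398,178). Next I'll measure with the depth cloud.

Run:
```python
from h import *
c=read_camera("top");P=cloud(c);im=c["pixels"]
save("pics/3.png",cv2.resize(im[105:225,270:430],None,fx=5,fy=5,interpolation=cv2.INTER_CUBIC))
np.save("top.npy",P)
V,U=np.mgrid[:384,:512]
def reg(u0,u1,v0,v1,z0,z1): 
    m=(U>=u0)&(U<u1)&(V>=v0)&(V<v1)&(P[...,2]>z0)&(P[...,2]<z1); return P[m]
print("bench",np.median(reg(60,250,270,300,-30,30)[:,2]),np.median(reg(420,500,170,230,-30,30)[:,2]),np.median(reg(265,290,180,200,-30,30)[:,2]))
def rect(n,p):
    r=cv2.minAreaRect(p[:,:2].astype(np.float32)); print(n,len(p),np.round(np.median(p,0),1),np.round(r[0],1),np.round(r[1],1),round(r[2],2))
    print(np.round(cv2.boxPoints(r),1).tolist())
rect("block",reg(85,170,165,210,62,95))
rect("base",reg(275,420,110,215,10,26))
rect("fence",reg(275,420,110,215,42,53))
rect("cheek",reg(380,420,140,205,53,66))
rect("stoptop",reg(295,345,115,175,62,74))
rect("knob",reg(295,345,115,175,90,140))
rect("fluxtin",reg(195,228,208,242,20,40)); rect("cork",reg(225,275,205,250,20,40)); rect("sq",reg(265,310,205,260,5,30))
```

```text
bench -0.04644379598630621 -0.5070236703253386 -0.5328944003808829
block 1028 [534.2 255.2  77.4] [535.4 258.5] [165.8  45.1] 78.42
[[496.6000061035156, 181.8000030517578], [540.7999877929688, 172.8000030517578], [574.0999755859375, 335.20001220703125], [529.9000244140625, 344.29998779296875]]
base 3771 [ 573.7 -368.6   17.4] [ 677.4 -347.5] [405.  300.2] 68.59
[[463.70001220703125, -481.20001220703125], [743.2000122070312, -590.7999877929688], [891.0999755859375, -213.6999969482422], [611.5, -104.0999984741211]]
fence 1456 [ 622.4 -400.9   48.7] [ 622.8 -324.9] [404.3 109.8] 67.28
[[494.0, -490.20001220703125], [595.2999877929688, -532.5999755859375], [751.5, -159.6999969482422], [650.2000122070312, -117.30000305175781]]
cheek 233 [ 530.8 -490.7   57.2] [ 559.9 -487.9] [123.3  58.5] 12.08
[[493.3999938964844, -472.20001220703125], [505.70001220703125, -529.4000244140625], [626.2999877929688, -503.6000061035156], [614.0999755859375, -446.3999938964844]]
stoptop 413 [ 661.4 -288.2   67.3] [ 646.3 -285.2] [ 59.3 101. ] 68.32
[[588.4000244140625, -294.1000061035156], [682.2999877929688,
[... 205 characters left out ...]
88, -290.3999938964844], [656.7999877929688, -278.20001220703125], [626.2999877929688, -224.8000030517578]]
fluxtin 406 [427.7  28.9  29.2] [431.8  27.5] [62.1 70.9] 58.4
[[385.29998779296875, 19.700000762939453], [445.70001220703125, -17.5], [478.20001220703125, 35.400001525878906], [417.79998779296875, 72.5]]
cork 547 [413.2 -76.9  27.8] [422.8 -67.7] [114.1  57.4] 40.59
[[360.79998779296875, -83.0], [398.1000061035156, -126.5999984741211], [484.79998779296875, -52.29999923706055], [447.5, -8.699999809265137]]
sq 298 [ 376.8 -171.    10.6] [ 408.7 -173.3] [ 95.3 133.4] 70.3
[[329.8999938964844, -195.6999969482422], [455.5, -240.60000610351562], [487.6000061035156, -151.0], [362.0, -106.0]]
```

View pics/3.png

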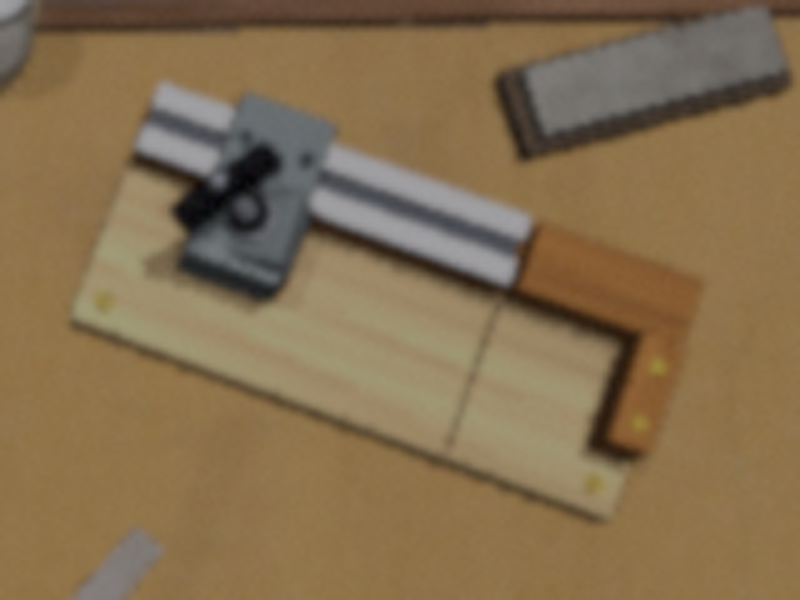

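Picture 3: the stop spans crop (185..335, 95..300), with its knob bar turned clockwise from (180,210) to (275,155). The fence's front top edge runs (315,215) to (640,335) and the cheek's inner edge is at (640,335) to (612,440). Next: the board pose.

```bash
cat >> h.py <<'E'
def cast(c,u,v,z):
    f=K(c);T=np.array(c["cam_to_world"]);d=T[:3,:3]@np.array([(u-c["cx"])/f,-(v-c["cy"])/f,-1.]);o=T[:3,3]
    return o+d*(z-o[2])/d[2]
def delta(R,p,Rt,pt):
    from scipy.spatial.transform import Rotation as Ro
    return Ro.from_matrix(R.T@Rt).as_rotvec(), R.T@(np.array(pt)-p)
E
python3 - <<'E'
from h import *
c=read_camera("top");cr=lambda u,v:(270+(u+.5)/5-.5,105+(v+.5)/5-.5)
q=lambda u,v,z:cast(c,*cr(u,v),z)[:2]
ang=lambda a,b:np.degrees(np.arctan2(*(a-b)[::1]))
for n,a,b,z in[("basefront",(72,322),(608,520),18),("fencefront",(322,215),(640,335),50),("trackback",(165,82),(700,282),50),("cheek",(638,345),(612,432),58)]:
    A,B=q(*a,z),q(*b,z);d=A-B;print(n,A.round(1),B.round(1),np.degrees(np.arctan2(d[1],d[0])).round(2))
# cloud in board frame, yaw -21.7
for src in("top","scene"):
    P=cloud(read_camera(src)); th=np.radians(-21.5);R=np.array([[np.cos(th),-np.sin(th)],[np.sin(th),np.cos(th)]])
    O=np.array([573.,-459.]);L=(P[...,:2]-O)@R;x,y,z=L[...,0],L[...,1],P[...,2]
    def lf(n,m,a,b):
        if m.sum()<8: print(n,m.sum());return
        k=np.polyfit(a[m],b[m],1);r=b[m]-np.polyval(k,a[m]);g=abs(r-np.median(r))<3
        k=np.polyfit(a[m][g],b[m][g],1);print(src,n,g.sum(),"slope deg",np.degrees(np.arctan(k[0])).round(2),"val",np.polyval(k,np.mean(a[m])).round(2),"at",np.mean(a[m]).round(1),"median",np.median(b[m]).round(2))
    lf("fence face x(y)",(z>26)&(z<44)&(abs(x)<15)&(y>15)&(y<165),y,x)
    lf("cheek face y(x)",(z>26)&(z<52)&(abs(y)<15)&(x>-55)&(x<-8),x,y)
    lf("base front x(y)",(z>4)&(z<14)&(abs(x+98)<12)&(y>0)&(y<280),y,x)
    lf("stop face y(x)",(z>28)&(z<62)&(abs(y-200)<45)&(x>-45)&(x<-8),x,y)
    m=(z>90)&(x>-80)&(x<40)&(y>190)&(y<330); 
    if src=="top": kb=P[m];print("knob",len(kb),kb.mean(0).round(1),L[m].mean(0).round(1));w,v=np.linalg.eigh(np.cov(np.c_[L[m],z[m]].T));print(w.round(1),v.T[2].round(2))
    s=(z>63)&(z<72)&(x>-50)&(x<38)&(y>150)&(y<330);print("stop top y range",np.percentile(y[s],[1,5,95,99]).round(1),np.percentile(x[s],[2,98]).round(1))
    P2=P[...,2];b=(P2>72)&(P2<84)&(P[...,0]>470)&(P[...,0]<610)&(P[...,1]>150)&(P[...,1]<370);Q=P[b][:,:2]
    if len(Q)>50:
        r=cv2.minAreaRect(Q.astype(np.float32));print("block",Q.mean(0).round(1),np.round(r[0],1),np.round(r[1],1),r[2])
E
```

```text
basefront [ 584.7 -179.6] [ 464.9 -478.3] 68.14
fencefront [ 636.3 -319.4] [ 564.2 -491.9] 67.31
trackback [ 716.3 -234.1] [ 593.7 -527.5] 67.33
cheek [ 556.9 -487.3] [ 508.7 -469.4] -20.32
top fence face x(y) 105 slope deg 0.59 val 6.48 at 84.1 median 6.44
cheek face y(x) 0
top base front x(y) 87 slope deg 0.52 val -90.87 at 134.0 median -90.76
top stop face y(x) 7 slope deg 33.86 val 189.42 at -43.5 median 189.29
knob 187 [ 632.7 -256.5  113.1] [-18.7 210.3]
[ 11.9  59.8 303. ] [-0.74  0.57 -0.37]
stop top y range [159.5 162.3 216.  217.8] [-43.8  37.6]
block [535.  257.2] [535.7 258.6] [166.3  45. ] 78.38285064697266
scene fence face x(y) 55 slope deg -2.03 val 8.92 at 100.2 median 10.05
cheek face y(x) 0
scene base front x(y) 52 slope deg 0.43 val -87.69 at 113.5 median -88.6
scene stop face y(x) 12 slope deg -43.64 val 171.25 at -31.2 median 162.88
stop top y range [160.2 161.  217.7 219.1] [-40.3  36. ]
block [537.2 252.5] [538.6 259.2] [170.5  43.8] 77.90082550048828
```

```bash
cat >> h.py <<'E'
from scipy.spatial.transform import Rotation as Ro
def Rz(yaw_y,tilt=None):  # tool down, tool y at world yaw (deg)
    a=np.radians(yaw_y);y=np.array([np.cos(a),np.sin(a),0]);z=np.array([0,0,-1.]);return np.c_[np.cross(y,z),y,z]
yb=-22.1;bx=np.array([np.cos(np.radians(yb)),np.sin(np.radians(yb)),0]);by=np.array([-bx[1],bx[0],0]);bz=np.array([0,0,1.])
BO=np.array([565.7,-491.9,0])
def bw(x,y,z): return BO+bx*x+by*y+bz*z
def plan(pts):  # list of (R,p,nrows); prints dp (m), turn per row in calls of 5
    s=readout.observe();R,p=s["orientation"],s["tool_pos"];rows=[]
    for Rt,pt,n in pts:
        rv=Ro.from_matrix(R.T@Rt).as_rotvec();d=np.array(pt)-p
        for i in range(n):
            rows.append((np.round(rv/n,3).tolist(),np.round(R.T@d/n/1000,4).tolist()));R=R@Ro.from_rotvec(rv/n).as_matrix()
        R,p=Rt,np.array(pt)
    for i in range(0,len(rows),5): print("turn",[r[0] for r in rows[i:i+5]],"\n dp ",[r[1] for r in rows[i:i+5]])
E
python3 - <<'E'
from h import *
plan([(Rz(-11.6),[535.5,258.5,150],9),(Rz(-11.6),[535.5,258.5,100],1)])
E
```

```text
turn [[-0.0, 0.0, 0.155], [-0.0, 0.0, 0.155], [-0.0, 0.0, 0.155], [-0.0, 0.0, 0.155], [-0.0, 0.0, 0.155]] 
 dp  [[-0.0448, -0.0209, 0.0047], [-0.0475, -0.0137, 0.0047], [-0.049, -0.0062, 0.0047], [-0.0494, 0.0015, 0.0047], [-0.0486, 0.0091, 0.0047]]
turn [[-0.0, 0.0, 0.155], [-0.0, 0.0, 0.155], [-0.0, 0.0, 0.155], [-0.0, 0.0, 0.155], [0.0, 0.0, 0.0]] 
 dp  [[-0.0466, 0.0165, 0.0047], [-0.0435, 0.0235, 0.0047], [-0.0393, 0.03, 0.0047], [-0.0342, 0.0357, 0.0047], [0.0, 0.0, 0.05]]
```

>>> carry_out --turn '[[0, 0, 0.155], [0, 0, 0.155], [0, 0, 0.155], [0, 0, 0.155], [0, 0, 0.155]]' --dp '[[-0.045, -0.021, 0.005], [-0.0475, -0.0135, 0.005], [-0.049, -0.006, 0.005], [-0.0495, 0.0015, 0.005], [-0.0485, 0.009, 0.005]]' --grip '[0, 0, 0, 0, 0]' --squeeze 50

```text
t: 0.92
tool_pos: [400.8, 401.1, 167.4]
orientation: [[-0.403, 0.915, 0.0], [0.915, 0.403, 0.0], [0.0, 0.0, -1.0]]
force: [0.2, 0.7, -1.0]
gripper_width: 85.4
grasp_force: 0.0
```

>>> carry_out --turn '[[0, 0, 0.155], [0, 0, 0.155], [0, 0, 0.155], [0, 0, 0.155], [0, 0, 0]]' --dp '[[-0.0465, 0.0165, 0.004], [-0.0435, 0.0235, 0.004], [-0.0395, 0.03, 0.004], [-0.034, 0.0355, 0.004], [0, 0, 0]]' --grip '[0, 0, 0, 0, 0]'

```text
t: 1.55
tool_pos: [538.0, 256.5, 151.1]
orientation: [[0.203, 0.979, 0.0], [0.979, -0.203, -0.001], [-0.001, 0.0, -1.0]]
force: [0.2, -0.4, -0.5]
gripper_width: 85.2
grasp_force: 0.0
```

Run:
```python
from h import *
plan([(Rz(-11.6),[535.5,258.5,44],3)])
s=readout.observe();print(s["tool_pos"],s["joints"].round(2),s["t"])
c=read_camera("wrist");save("pics/4.png",c["pixels"]);P=cloud(c);b=(P[...,2]>70)&(P[...,2]<86)&(P[...,0]>460)&(P[...,0]<620)&(P[...,1]>140)&(P[...,1]<380)
Q=P[b][:,:2];r=cv2.minAreaRect(Q.astype(np.float32));print(len(Q),r)
```

```text
turn [[0.0, 0.0, -0.001], [0.0, 0.0, -0.001], [0.0, 0.0, -0.001]] 
 dp  [[0.0005, -0.001, 0.0357], [0.0005, -0.001, 0.0357], [0.0005, -0.0009, 0.0357]]
[537.97563353 256.49718692 151.14905763] [ 0.33  0.19  1.72 -0.    1.23  0.53] 1.55
8381 ((537.9495239257812, 260.1027526855469), (164.20289611816406, 45.03205490112305), 78.46253967285156)
```

View pics/4.png

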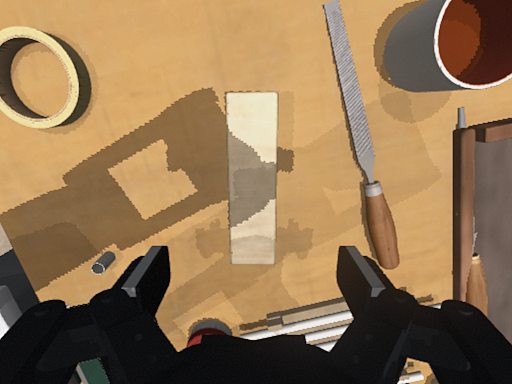

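The wrist view shows the whole block (cols 225–278, rows 92–264), centred at (538, 260) and aligned with the tool. I'll go down and grip it.

>>> carry_out --turn '[[0, 0, 0], [0, 0, 0], [0, 0, 0], [0, 0, 0], [0, 0, 0]]' --dp '[[0.003, 0, 0.045], [0, 0, 0.04], [0, 0, 0.022], [0, 0, 0], [0, 0, 0]]' --grip '[0, 0, 0, 0, 0.6]'

```text
t: 2.22
tool_pos: [537.0, 263.3, 45.8]
orientation: [[0.197, 0.98, 0.002], [0.98, -0.197, 0.001], [0.001, 0.002, -1.0]]
force: [0.9, 1.1, 0.2]
gripper_width: 69.7
grasp_force: 0.0
```

>>> carry_out --turn '[[0, 0, 0], [0, 0, 0], [0, 0, 0], [0, 0, 0]]' --dp '[[0, 0, 0], [0, 0, 0], [0, 0, 0], [0, 0, 0]]' --grip '[1, 1, 1, 1]'

```text
t: 2.72
tool_pos: [536.7, 262.1, 44.7]
orientation: [[0.199, 0.98, 0.0], [0.98, -0.199, 0.0], [0.0, 0.0, -1.0]]
force: [-0.1, -0.1, 0.9]
gripper_width: -0.1
grasp_force: 0.0
```

Run:
```python
from h import *
s=readout.observe();print(s["tool_pos"],s["gripper_width"],s["grasp_force"])
p=s["tool_pos"]
# block centre rel to tool: assume est centre (537.5,260)
t=bw(-30,91,0)
plan([(Rz(-11.6),[p[0],p[1],p[2]+95],2),(Rz(yb),[t[0],t[1],p[2]+95],12)])
```

```text
[536.74432435 262.11570307  44.72522378] -0.10931674392512374 0.0
turn [[0.0, -0.0, 0.001], [0.0, -0.0, 0.001], [0.0, 0.0, 0.015], [0.0, 0.0, 0.015], [0.0, 0.0, 0.015]] 
 dp  [[0.0, 0.0, -0.0475], [0.0, 0.0, -0.0475], [-0.0532, 0.0139, 0.0], [-0.0529, 0.0147, 0.0], [-0.0527, 0.0155, 0.0]]
turn [[0.0, 0.0, 0.015], [0.0, 0.0, 0.015], [0.0, 0.0, 0.015], [0.0, 0.0, 0.015], [0.0, 0.0, 0.015]] 
 dp  [[-0.0525, 0.0163, 0.0], [-0.0522, 0.0171, 0.0], [-0.0519, 0.0179, 0.0], [-0.0517, 0.0187, 0.0], [-0.0514, 0.0195, 0.0]]
turn [[0.0, 0.0, 0.015], [0.0, 0.0, 0.015], [0.0, 0.0, 0.015], [0.0, 0.0, 0.015]] 
 dp  [[-0.0511, 0.0203, 0.0], [-0.0507, 0.0211, 0.0], [-0.0504, 0.0218, 0.0], [-0.0501, 0.0226, 0.0]]
```

The gripper closed fully, so nothing is between the fingers. I'll look.

Run:
```python
from h import *
c=read_camera("top");save("pics/5.png",np.hstack([cv2.resize(c["pixels"][130:260,60:210],None,fx=2.6,fy=2.6),cv2.resize(read_camera("wrist")["pixels"],(390,338))[:338]]))
P=cloud(c);m=(P[...,2]>20)&(P[...,0]>470)&(P[...,0]<610)&(P[...,1]>130)&(P[...,1]<390);print(np.histogram(P[m][:,2],bins=np.arange(20,300,20)))
```

```text
(array([ 54,  64, 513,  61,  28,  94, 106, 184,  73,  37, 112, 183,  61]), array([ 20,  40,  60,  80, 100, 120, 140, 160, 180, 200, 220, 240, 260,
       280]))
```

View pics/5.png

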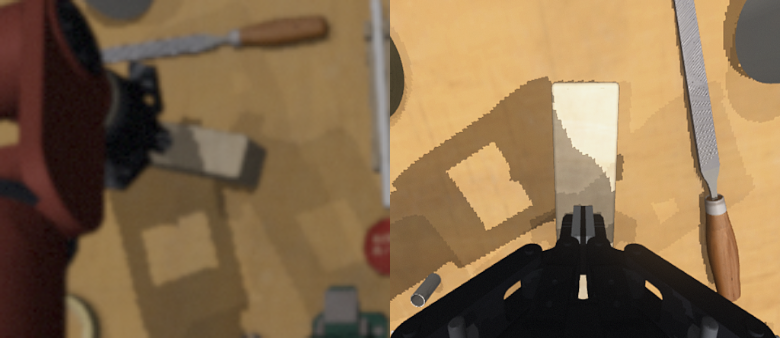

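Picture 5: the shut fingertips (wrist view, about (583,215)) appear above the block, which still stands. I'll check heights in the wrist depth.

Run:
```python
from h import *
c=read_camera("wrist");P=cloud(c);s=readout.observe();print(s["tool_pos"],s["gripper_width"],s["force"],s["joints"].round(3))
print(np.array(c["cam_to_world"]).round(2))
for u,v in[(253,100),(253,150),(253,200),(253,240),(240,240),(253,260),(253,320),(60,150),(215,250),(290,250),(253,275)]: print(u,v,P[v,u].round(1),c["z_map"][v,u])
```

```text
[536.57190868 262.0745475   44.44581947] -0.07994840060045082 [ 0.18256896  0.44182259 -0.20192265] [ 0.337  0.324  1.782 -0.     1.035  0.537]
[[ 9.8000e-01  1.9000e-01  6.0000e-02  5.5122e+02]
 [-2.0000e-01  9.4000e-01  2.9000e-01  3.3592e+02]
 [-0.0000e+00 -3.0000e-01  9.5000e-01  2.2711e+02]
 [ 0.0000e+00  0.0000e+00  0.0000e+00  1.0000e+00]]
253 100 [551.6 338.1  80.1] 139.73488
253 150 [546.8 314.1  78.8] 148.19011
253 200 [541.4 287.4  78.7] 156.39308
253 240 [538.5 272.9  97.5] 142.88628
240 240 [529.5 265.6  79.5] 162.68979
253 260 [538.4 272.5 116. ] 125.33946
253 320 [525.7 209.8  79. ] 179.65266
60 150 [396.1 332.7   2. ] 224.99268
215 250 [4.942e+02 2.228e+02 4.000e-01] 252.77122
290 250 [556.2 254.2  80.2] 163.83229
253 275 [537.7 269.1 122.3] 120.3061
```

Run:
```python
from h import *
c=read_camera("wrist");P=cloud(c);s=readout.observe()
for u in(244,253,262):
  for v in range(226,262,3): print(u,v,P[v,u].round(1),c["pixels"][v,u])
save("pics/6.png",c["pixels"][180:340,170:340].repeat(3,0).repeat(3,1))
```

```text
244 226 [533.5 273.8  79.9] [154 137 111]
244 229 [533.1 272.   79.7] [157 140 115]
244 232 [532.7 270.1  79.5] [152 132 109]
244 235 [533.6 272.9  89.7] [83 83 83]
244 238 [533.8 273.2  93.9] [82 81 78]
244 241 [534.  273.6  98.2] [83 82 81]
244 244 [533.9 272.7  99.5] [83 81 81]
244 247 [534.1 273.1 103.5] [81 81 81]
244 250 [534.1 272.9 106.1] [83 82 81]
244 253 [534.3 273.2 109.5] [81 80 80]
244 256 [534.3 273.  112. ] [79 81 79]
244 259 [534.3 272.8 114.2] [81 82 82]
253 226 [538.3 272.3  78.7] [154 137 113]
253 229 [538.  270.9  79.6] [153 135 112]
253 232 [537.6 269.1  79.5] [163 146 120]
253 235 [538.2 271.7  89.1] [38 33 29]
253 238 [538.2 272.   93.3] [35 32 26]
253 241 [538.2 272.   96.7] [38 33 28]
253 244 [538.2 272.   99.8] [34 31 25]
253 247 [538.2 271.7 102.4] [33 29 24]
253 250 [538.2 271.6 105.3] [35 28 25]
253 253 [538.3 272.1 109. ] [31 26 22]
253 256 [538.2 271.7 111.1] [30 26 23]
253 259 [538.2 271.5 113.4] [28 23 20]
262 226 [543.2 271.2  78.6] [156 138 114]
262 229 [542.9 269.8  79.4] [154 136 113]
262 232 [542.5 267.6  78.5] [148 131 106]
262 235 [542.9 271.7  91. ] [87 87 84]
262 238 [542.8 271.1  93.2] [86 84 84]
262 241 [542.7 271.3  97. ] [85 83 82]
262 244 [542.6 271.4 100.4] [87 86 83]
262 247 [542.4 270.3 101.5] [80 80 78]
262 250 [542.5 271.7 107.1] [80 80 78]
262 253 [542.3 271.2 108.9] [83 81 81]
262 256 [542.3 271.8 112.7] [82 82 83]
262 259 [542.2 271.7 115.1] [79 80 79]
```

View pics/6.png

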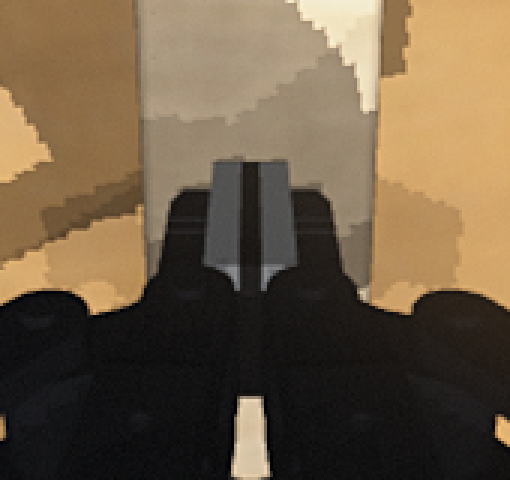

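Picture 6 and the depth: the shut fingertips end at z≈87 over the block top (79), though the reported TCP z is 44. The real tips are about 42 mm above the reported TCP, and nothing has been touched. I'll open and descend that much further, watching the force.

>>> carry_out --turn '[[0, 0, 0], [0, 0, 0], [0, 0, 0], [0, 0, 0], [0, 0, 0]]' --dp '[[0, 0, 0], [0, 0, 0], [0, 0, 0], [0, 0, 0], [0, 0, 0]]' --grip '[0, 0, 0, 0, 0]'

```text
t: 3.55
tool_pos: [536.6, 262.2, 44.5]
orientation: [[0.199, 0.98, -0.0], [0.98, -0.199, -0.0], [-0.0, -0.0, -1.0]]
force: [0.1, -0.6, -0.0]
gripper_width: 85.5
grasp_force: 0.0
```

>>> carry_out --turn '[[0, 0, 0], [0, 0, 0]]' --dp '[[0, 0, 0.02], [0, 0, 0]]' --grip '[0, 0]'

```text
t: 3.8
tool_pos: [534.0, 261.2, 21.5]
orientation: [[0.199, 0.98, -0.005], [0.98, -0.199, -0.002], [-0.003, -0.005, -1.0]]
force: [-0.7, -0.1, 0.0]
gripper_width: 85.4
grasp_force: 0.0
```

Run:
```python
from h import *
c=read_camera("wrist");P=cloud(c);s=readout.observe();print(s["tool_pos"],s["gripper_width"],s["force"])
save("pics/7.png",c["pixels"])
R,p=s["orientation"],s["tool_pos"];T=(P-p)@R   # tool coords
im=c["pixels"].sum(-1)
m=(abs(T[...,1])>25)&(abs(T[...,1])<65)&(abs(T[...,0])<25)&(P[...,2]>20)&(c["z_map"]>0)
for sg in(1,-1):
    q=T[m&(np.sign(T[...,1])==sg)];print(len(q),q.max(0).round(1) if len(q) else 0, np.percentile(q[:,2],[5,50,95,99.5]).round(1))
b=(abs(P[...,2]-79)<4)&(abs(T[...,1])<30);print("block y-extent in tool",np.percentile(T[b][:,1],[1,99]).round(1))
```

```text
[534.78209212 261.49367261  22.39847072] 85.38230835342151 [ 0.60092504 -0.19335261 -0.03345144]
12004 [ 23.9  65.  -51.8] [-127.4 -107.2  -65.8  -54.8]
11651 [ 17.7 -25.  -50.8] [-128.2 -107.4  -66.2  -55.2]
block y-extent in tool [-18.8  24.5]
```

View pics/7.png

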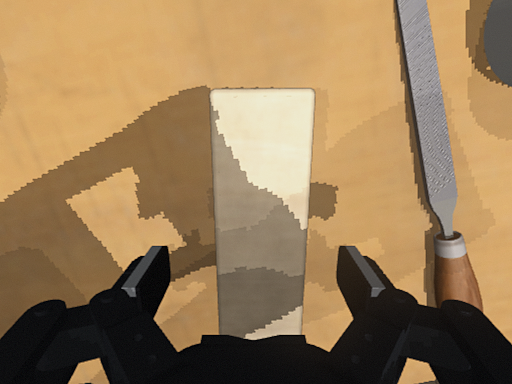

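Picture 7: the open tips are at (155,260) and (350,260), either side of the block (cols 212–315). They lie about 52 mm behind the reported TCP. I'll continue down and close.

>>> carry_out --turn '[[0, 0, 0], [0, 0, 0], [0, 0, 0], [0, 0, 0], [0, 0, 0]]' --dp '[[0, 0.0025, 0.012], [0, 0, 0.012], [0, 0, 0], [0, 0, 0], [0, 0, 0]]' --grip '[0, 0, 0.5, 1, 1]'

```text
t: 4.47
tool_pos: [539.2, 261.8, 0.8]
orientation: [[0.199, 0.98, 0.0], [0.98, -0.199, 0.0], [0.0, 0.0, -1.0]]
force: [-0.4, 0.9, 0.9]
gripper_width: 44.8
grasp_force: 53.3
```

>>> carry_out --turn '[[0, 0, 0], [0, 0, 0]]' --dp '[[0, 0, 0], [0, 0, 0]]' --grip '[1, 1]'

```text
t: 4.72
tool_pos: [539.2, 261.8, 0.8]
orientation: [[0.199, 0.98, 0.0], [0.98, -0.199, 0.0], [0.0, 0.0, -1.0]]
force: [-1.6, 0.4, 0.8]
gripper_width: 44.8
grasp_force: 53.1
```

Run:
```python
from h import *
c=read_camera("wrist");P=cloud(c);s=readout.observe();print(s["tool_pos"],s["gripper_width"],s["grasp_force"],s["force"])
R,p=s["orientation"],s["tool_pos"];T=(P-p)@R
b=(abs(P[...,2]-79)<4)&(abs(T[...,1])<30)&(T[...,0]<120);print("block tool y",np.percentile(T[b][:,1],[1,99]).round(1),"x min",np.percentile(T[b][:,0],[.3,1,99,99.7]).round(1))
t=bw(-30,91,0);e=0
plan([(Rz(-11.6),[p[0],p[1],p[2]+100],2),(Rz(yb),[t[0],t[1],p[2]+100],12)])
```

```text
[539.1726906  261.82369418   0.80602723] 45.066990271080606 53.10685157775879 [-1.28648027  0.98169515  0.45170225]
block tool y [-23.3  23. ] x min [-23.8 -22.2  79.8  80.5]
turn [[0.0, -0.0, 0.001], [0.0, -0.0, 0.001], [0.0, 0.0, 0.015], [0.0, 0.0, 0.015], [0.0, 0.0, 0.015]] 
 dp  [[0.0, 0.0, -0.05], [0.0, 0.0, -0.05], [-0.0532, 0.0137, 0.0], [-0.053, 0.0145, 0.0], [-0.0527, 0.0153, 0.0]]
turn [[0.0, 0.0, 0.015], [0.0, 0.0, 0.015], [0.0, 0.0, 0.015], [0.0, 0.0, 0.015], [0.0, 0.0, 0.015]] 
 dp  [[-0.0525, 0.0161, 0.0], [-0.0522, 0.0169, 0.0], [-0.052, 0.0177, 0.0], [-0.0517, 0.0185, 0.0], [-0.0514, 0.0193, 0.0]]
turn [[0.0, 0.0, 0.015], [0.0, 0.0, 0.015], [0.0, 0.0, 0.015], [0.0, 0.0, 0.015]] 
 dp  [[-0.0511, 0.0201, 0.0], [-0.0508, 0.0209, 0.0], [-0.0505, 0.0216, 0.0], [-0.0501, 0.0224, 0.0]]
```

Gripped (width 45 mm, 53 N). I'll lift 150 mm to clear the knob and carry it over.

>>> carry_out --turn '[[0, 0, 0], [0, 0, 0], [0, 0, 0.015], [0, 0, 0.015], [0, 0, 0.015]]' --dp '[[0, 0, -0.05], [0, 0, -0.05], [-0.053, 0.0135, -0.017], [-0.053, 0.0145, -0.017], [-0.0525, 0.0155, -0.016]]' --grip '[1, 1, 1, 1, 1]'

```text
t: 5.4
tool_pos: [546.0, 95.9, 149.1]
orientation: [[0.242, 0.97, -0.003], [0.97, -0.242, -0.001], [-0.001, -0.003, -1.0]]
force: [1.1, 0.4, -6.3]
gripper_width: 45.1
grasp_force: 55.1
```

>>> carry_out --turn '[[0, 0, 0.015], [0, 0, 0.015], [0, 0, 0.015], [0, 0, 0.015], [0, 0, 0.015]]' --dp '[[-0.0525, 0.016, 0], [-0.052, 0.017, 0], [-0.052, 0.0175, 0], [-0.0515, 0.0185, 0], [-0.0515, 0.019, 0]]' --grip '[1, 1, 1, 1, 1]'

```text
t: 6.02
tool_pos: [560.2, -177.4, 148.2]
orientation: [[0.315, 0.949, -0.003], [0.949, -0.315, 0.001], [0.0, -0.004, -1.0]]
force: [0.1, 0.2, -6.4]
gripper_width: 44.6
grasp_force: 55.2
```

>>> carry_out --turn '[[0, 0, 0.015], [0, 0, 0.015], [0, 0, 0.015], [0, 0, 0.015], [0, 0, 0]]' --dp '[[-0.051, 0.02, 0], [-0.051, 0.021, 0], [-0.0505, 0.0215, 0], [-0.05, 0.0225, 0], [0, 0, 0]]' --grip '[1, 1, 1, 1, 1]'

```text
t: 6.65
tool_pos: [571.8, -399.9, 147.6]
orientation: [[0.376, 0.927, -0.003], [0.927, -0.376, -0.0], [-0.001, -0.003, -1.0]]
force: [-0.2, 0.7, -5.6]
gripper_width: 44.9
grasp_force: 55.1
```

Run:
```python
from h import *
s=readout.observe();print(s["tool_pos"],s["gripper_width"],s["grasp_force"],s["force"],s["joints"].round(2))
c=read_camera("wrist");P=cloud(c);R,p=s["orientation"],s["tool_pos"];L=(P-BO)@np.c_[bx,by,bz];T=(P-p)@R
save("pics/8.png",c["pixels"])
b=(abs(T[...,2]+78)<4)&(abs(T[...,1])<30)&(T[...,0]<120);Q=L[b];print("block top z",np.median(Q[:,2]),"xy",cv2.minAreaRect(Q[:,:2].astype(np.float32)), "ymax",np.percentile(Q[:,1],99.5))
x,y,z=L[...,0],L[...,1],L[...,2]
for n,lo,hi in[("fencetop",46,54),("base",14,21)]:
  m=(z>lo)&(z<hi)&(abs(x)<120)&(y>-40)&(y<330);print(n,m.sum(),np.percentile(x[m],[1,5,50,95,99]).round(1),np.percentile(y[m],[1,99]).round(1))
m=(z>26)&(z<44)&(abs(x)<15)&(y>20)&(y<175);print("face",m.sum(),np.median(x[m]) if m.any() else 0, np.polyfit(y[m],x[m],1) if m.sum()>20 else 0)
m=(z>63)&(z<72)&(x>-50)&(x<30)&(y>150)&(y<300);print("stop",m.sum(),np.percentile(y[m],[1,5,95,99]).round(1) if m.any() else 0)
plan([(Rz(yb),np.r_[bw(-30,91+2,0)[:2],p[2]-70],3)])
```

```text
[ 571.84441653 -399.91139844  147.64970004] 44.94699379478262 55.121201276779175 [-0.21097359  0.72051832 -5.56080975] [-0.71  0.41  1.46 -0.    1.28 -0.32]
block top z 226.09410301726834 xy ((-28.848737716674805, 114.81532287597656), (59.367156982421875, 107.07406616210938), 0.5374717712402344) ymax 167.78149288134696
fencetop 3484 [-22.6   5.6  34.6  43.2  44. ] [ 22.9 198.2]
base 5376 [-95.2 -93.7 -66.7 112.  118.4] [ 57.8 255.8]
face 0 0 0
stop 3157 [194.1 195.6 239.6 241.3]
turn [[-0.001, -0.0, 0.001], [-0.001, -0.0, 0.001], [-0.001, -0.0, 0.001]] 
 dp  [[0.0008, 0.0001, 0.0233], [0.0008, 0.0, 0.0233], [0.0008, 0.0, 0.0233]]
```

View pics/8.png

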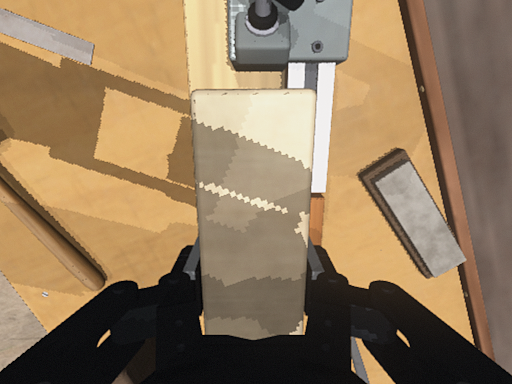

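Picture 8: the block hangs in the grip (cols 192–316, top end at row 90), parallel to the fence (back edge cols 285–335). The stop (cols 230–355, lower edge at row 65) is well clear of the block's left end. I'll shift 10 mm left and lower.

>>> carry_out --turn '[[0, 0, 0], [0, 0, 0], [0, 0, 0], [0, 0, 0], [0, 0, 0]]' --dp '[[0.01, 0, 0.05], [0, 0, 0.04], [0, 0, 0.025], [0, 0, 0.007], [0, 0, 0]]' --grip '[1, 1, 1, 1, 1]'

```text
t: 7.32
tool_pos: [577.4, -385.1, 27.8]
orientation: [[0.37, 0.929, -0.001], [0.929, -0.37, 0.001], [0.001, -0.002, -1.0]]
force: [0.5, 0.4, -5.2]
gripper_width: 45.3
grasp_force: 54.9
```

Run:
```python
from h import *
s=readout.observe();p=s["tool_pos"];print(p,s["gripper_width"],s["force"],"board",((p-BO)@np.c_[bx,by,bz]).round(1))
c=read_camera("top");P=cloud(c);L=(P-BO)@np.c_[bx,by,bz];x,y,z=L[...,0],L[...,1],L[...,2]
m=(z>92)&(z<108)&(x>-70)&(x<20)&(y>-20)&(y<200);print("block top",m.sum(),np.percentile(y[m],[1,50,99]),np.percentile(x[m],[1,99]),np.median(z[m]))
```

```text
[ 577.39740193 -385.10172487   27.81793978] 45.29990588978948 [ 0.52518574  0.4317336  -5.17785954] board [-29.3 103.4  27.8]
block top 205 [146.9232246  167.03869471 181.88365214] [-54.27192572 -10.97148502] 104.11361038955886
```

>>> carry_out --turn '[[0, 0, 0], [0, 0, 0], [0, 0, 0], [0, 0, 0], [0, 0, 0]]' --dp '[[-0.005, 0, 0.004], [0, 0, 0.003], [0, 0, 0.002], [0, 0, 0.0015], [0, 0, 0]]' --grip '[1, 1, 1, 1, 1]'

```text
t: 8.0
tool_pos: [576.0, -391.1, 18.9]
orientation: [[0.371, 0.929, 0.0], [0.929, -0.371, -0.0], [-0.0, 0.0, -1.0]]
force: [-1.6, 1.9, -1.4]
gripper_width: 45.3
grasp_force: 55.6
```

>>> carry_out --turn '[[0, 0, 0], [0, 0, 0], [0, 0, 0], [0, 0, 0], [0, 0, 0]]' --dp '[[-0.003, 0.002, 0], [-0.003, 0.001, 0], [-0.002, 0.001, 0], [0, 0.001, 0], [0, 0, 0]]' --grip '[1, 1, 1, 1, 1]'

```text
t: 8.62
tool_pos: [577.5, -400.4, 18.8]
orientation: [[0.371, 0.929, -0.0], [0.929, -0.371, -0.0], [-0.0, -0.0, -1.0]]
force: [-3.3, 4.2, 4.3]
gripper_width: 44.9
grasp_force: 56.4
```

>>> carry_out --turn '[[0, 0, 0], [0, 0, 0], [0, 0, 0]]' --dp '[[0, 0.001, 0], [0, 0.001, 0], [0, 0, 0]]' --grip '[1, 1, 1]'

```text
t: 9.0
tool_pos: [578.6, -401.2, 18.8]
orientation: [[0.371, 0.929, -0.002], [0.929, -0.371, -0.0], [-0.001, -0.002, -1.0]]
force: [-5.0, 3.7, 7.0]
gripper_width: 45.1
grasp_force: 56.6
```

>>> carry_out --turn '[[0, 0, 0], [0, 0, 0], [0, 0, 0]]' --dp '[[0, 0.001, 0], [0, 0.001, 0], [0, 0, 0]]' --grip '[1, 1, 1]'

```text
t: 9.38
tool_pos: [579.7, -401.8, 18.9]
orientation: [[0.371, 0.929, -0.003], [0.929, -0.371, 0.0], [-0.001, -0.003, -1.0]]
force: [-5.5, 4.0, 8.0]
gripper_width: 44.7
grasp_force: 56.8
```

>>> carry_out --turn '[[0, 0, 0], [0, 0, 0], [0, 0, 0], [0, 0, 0]]' --dp '[[-0.003, 0, 0], [-0.001, 0, 0], [-0.001, 0, 0], [0, 0, 0]]' --grip '[1, 1, 1, 1]'

```text
t: 9.88
tool_pos: [579.7, -402.2, 19.1]
orientation: [[0.372, 0.928, -0.001], [0.928, -0.372, 0.007], [0.006, -0.004, -1.0]]
force: [-3.5, 13.8, 10.0]
gripper_width: 44.9
grasp_force: 57.1
```

>>> carry_out --turn '[[0, 0, 0], [0, 0, 0], [0, 0, 0], [0, 0, 0]]' --dp '[[0, 0.001, 0], [0, 0.001, 0], [0, 0.001, 0], [0, 0, 0]]' --grip '[1, 1, 1, 1]'

```text
t: 10.38
tool_pos: [579.7, -402.1, 19.0]
orientation: [[0.372, 0.928, -0.007], [0.928, -0.372, 0.01], [0.007, -0.011, -1.0]]
force: [-9.9, 16.7, 14.4]
gripper_width: 45.0
grasp_force: 57.7
```

Run:
```python
from h import *
s=readout.observe();p=s["tool_pos"];M=np.c_[bx,by,bz];print(p,"board",((p-BO)@M).round(1),"F",(s["force"]@M).round(1),s["orientation"].round(3).tolist())
for n in("wrist","top","scene"):
    c=read_camera(n);P=cloud(c);L=(P-BO)@M;x,y,z=L[...,0],L[...,1],L[...,2]
    if n=="wrist": save("pics/9.png",c["pixels"])
    if n=="top": A=cv2.resize(c["pixels"][105:225,270:430],None,fx=3,fy=3,interpolation=cv2.INTER_CUBIC)
    if n=="scene": save("pics/9s.png",np.hstack([A,cv2.resize(c["pixels"][195:305,280:380],(327,360),interpolation=cv2.INTER_CUBIC)]))
    m=(z>90)&(z<102)&(x>-60)&(x<20)&(y>-20)&(y<188);print(n,"block top",m.sum(),np.percentile(y[m],[1,99]).round(1),np.percentile(x[m],[1,99]).round(1),np.median(z[m]).round(1))
    m=(z>46)&(z<53)&(x>-15)&(x<60)&(y>0)&(y<180);print(" fence",m.sum(),np.percentile(x[m],[1,5,95,99]).round(1))
    m=(z>63)&(z<72)&(x>-50)&(x<30)&(y>150)&(y<300);print(" stop",np.percentile(y[m],[1,5,95,99]).round(1) if m.any() else 0)
```

```text
[ 579.72442037 -402.05340594   19.02684436] board [-20.8  88.5  19. ] F [-15.5  11.7  14.4] [[0.372, 0.928, -0.007], [0.928, -0.372, 0.01], [0.007, -0.011, -1.0]]
wrist block top 28917 [ 65.8 167.8] [-44.1   4.1] 97.5
 fence 12231 [ 4.8 11.6 42.2 43.6]
 stop [193.8 194.1 203.2 203.7]
top block top 213 [128.9 166.3] [-44.1  -1.1] 95.6
 fence 183 [-1.7  3.2 40.6 41.9]
 stop [159.4 192.3 249.3 251.3]
scene block top 470 [  3.6 165.3] [-50.2   7.4] 97.6
 fence 187 [ 5.6 14.5 44.5 45.3]
 stop [168.2 194.3 251.1 253. ]
```

View pics/9s.png

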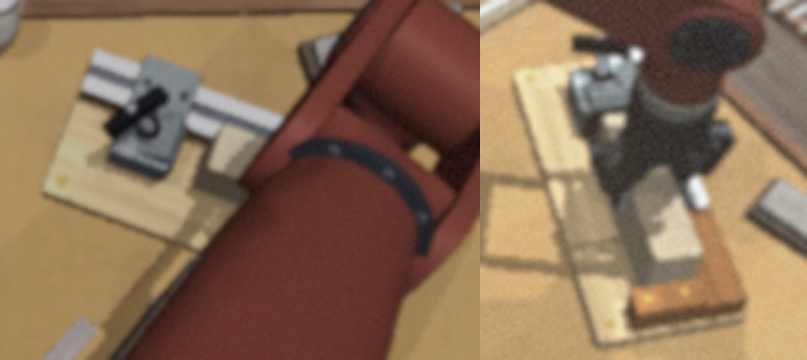

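Picture 9: the scene view on the right shows the block's right end at the cheek and its side along the fence. The measured forces (−15 N from the fence, +12 N from the cheek) say it bears on both. I'll release, rise and move over the stop.

>>> carry_out --turn '[[0, 0, 0], [0, 0, 0], [0, 0, 0], [0, 0, 0], [0, 0, 0]]' --dp '[[0.002, -0.001, 0], [0, 0, 0], [0, 0, 0], [0, 0, 0], [0, 0, 0]]' --grip '[1, 0.3, 0, 0, 0]'

```text
t: 11.15
tool_pos: [582.2, -405.6, 17.9]
orientation: [[0.371, 0.929, 0.0], [0.929, -0.371, -0.0], [-0.0, 0.0, -1.0]]
force: [0.7, 0.0, -0.4]
gripper_width: 85.6
grasp_force: 0.0
```

>>> carry_out --turn '[[0, 0, 0], [0, 0, 0], [0, 0, 0], [0, 0, 0], [0, 0, 0]]' --dp '[[0, 0, -0.04], [0, 0, -0.05], [0, 0, -0.05], [0.05, 0, -0.01], [0.01, 0, 0]]' --grip '[0, 0, 0, 0, 0]'

```text
t: 11.78
tool_pos: [606.4, -348.0, 170.6]
orientation: [[0.369, 0.93, 0.004], [0.93, -0.369, -0.002], [-0.0, 0.004, -1.0]]
force: [0.0, 0.1, 0.3]
gripper_width: 85.2
grasp_force: 0.0
```

Run:
```python
from h import *
M=np.c_[bx,by,bz];s=readout.observe();p=s["tool_pos"];print(p,((p-BO)@M).round(1),s["joints"].round(2),s["t"])
c=read_camera("wrist");P=cloud(c);L=(P-BO)@M;x,y,z=L[...,0],L[...,1],L[...,2]
save("pics/10.png",c["pixels"])
m=(z>92)&(z<101)&(x>-70)&(x<20)&(y>-20)&(y<188);r=cv2.minAreaRect(L[m][:,:2].astype(np.float32));print("block top",r,np.median(z[m]),np.percentile(x[m],[2,98]).round(1),np.percentile(y[m],[1,99]).round(1))
m=(z>63)&(z<72)&(x>-60)&(x<40)&(y>150)&(y<300);print("stop",np.percentile(y[m],[1,5,95,99]).round(1),np.percentile(x[m],[1,99]).round(1))
m=(z>46)&(z<53)&(x>-15)&(x<60)&(y>0)&(y<180);print(" fence",np.percentile(x[m],[1,5,95,99]).round(1))
m=(z>84)&(y>195)&(y<310)&(x>-90)&(x<50)&(z<140)&(c["pixels"].max(-1)<70)
Q=L[m];u=np.array([0,np.sin(.5585),np.cos(.5585)]);e2=np.array([0,u[2],-u[1]])
h=Q@u;print(m.sum(),"h",np.percentile(h,[1,25,50,75,99]).round(1))
t=Q[h>np.percentile(h,99)-6];ab=np.c_[t[:,0],t@e2].astype(np.float32);r=cv2.minAreaRect(ab);print("bar top",len(t),r,"mean",t.mean(0).round(1))
w,v=np.linalg.eigh(np.cov(ab.T));print("theta",np.degrees(np.arctan2(v[1,1],v[0,1])))
```

```text
[ 606.42762959 -347.9707304   170.59448912] [-16.4 148.7 170.6] [-0.62  0.38  1.44  0.    1.31 -0.24] 11.775
block top ((-20.32655143737793, 86.66375732421875), (45.03184509277344, 165.26210021972656), 0.13243605196475983) 97.28353669288141 [-41.8   0.9] [  7.1 168.1]
stop [168.8 198.8 251.3 253.6] [-49.4  39.6]
 fence [ 4.   6.7 42.2 43.9]
1972 h [190.2 223.1 231.1 233.  234.4]
bar top 1211 ((-22.17095947265625, 148.95831298828125), (13.351176261901855, 63.10893249511719), 48.27839660644531) mean [-21.7 247.5 119.3]
theta 138.54647766582607
```

View pics/10.png

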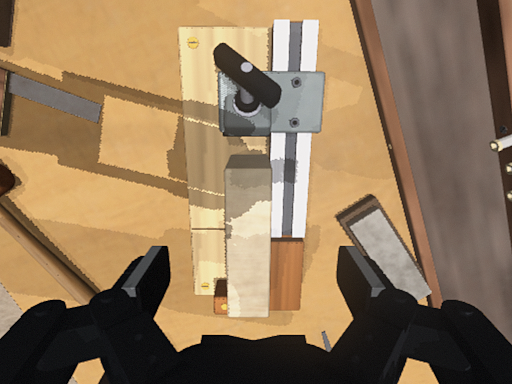

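Picture 10: the block is seated against fence and cheek (cols 225–272). The knob bar runs (220,50) to (275,100) above the stop (cols 218–325, rows 70–135). Bar angle is −41.5°, its centre about (−22, 244.5, 110) in my board frame. I'll plan the tilted grasp.

```bash
cat >> h.py <<'E'
M=np.c_[bx,by,bz];al=np.radians(32);U=np.array([0,np.sin(al),np.cos(al)]);E2=np.array([0,U[2],-U[1]])
def Rk(deg):
    a=np.radians(deg);y=-np.sin(a)*np.array([1,0,0])+np.cos(a)*E2;z=-U;return M@np.c_[np.cross(y,z),y,z]
def kp(off,c=(-22.2,244.5,110)): return BO+M@(np.array(c)-U*off)
E
python3 - <<'E'
from h import *
plan([(Rk(-41.5),kp(53-85),7),(Rk(-41.5),kp(53),4)])
E
```

```text
turn [[0.034, -0.075, -0.117], [0.034, -0.075, -0.117], [0.034, -0.075, -0.117], [0.034, -0.075, -0.117], [0.034, -0.075, -0.117]] 
 dp  [[0.0161, -0.0006, 0.0045], [0.0163, 0.0015, 0.0033], [0.0162, 0.0035, 0.002], [0.0158, 0.0054, 0.0007], [0.0151, 0.0072, -0.0007]]
turn [[0.034, -0.075, -0.117], [0.034, -0.075, -0.117], [0.0, 0.0, 0.0], [0.0, 0.0, 0.0], [0.0, 0.0, 0.0]] 
 dp  [[0.014, 0.0088, -0.0021], [0.0127, 0.0103, -0.0034], [0.0, -0.0, 0.0213], [0.0, -0.0, 0.0213], [0.0, -0.0, 0.0213]]
turn [[0.0, 0.0, 0.0]] 
 dp  [[0.0, -0.0, 0.0213]]
```

>>> carry_out --turn '[[0.034, -0.075, -0.117], [0.034, -0.075, -0.117], [0.034, -0.075, -0.117], [0.034, -0.075, -0.117], [0.034, -0.075, -0.117]]' --dp '[[0.016, -0.0005, 0.0045], [0.016, 0.0015, 0.0035], [0.016, 0.0035, 0.002], [0.016, 0.0055, 0.0005], [0.015, 0.007, -0.0005]]' --grip '[0.4, 0.4, 0.4, 0.4, 0.4]'

```text
t: 12.45
tool_pos: [630.9, -274.8, 143.6]
orientation: [[-0.246, 0.95, -0.195], [0.923, 0.168, -0.347], [-0.297, -0.265, -0.917]]
force: [-0.4, 0.7, -0.3]
gripper_width: 51.3
grasp_force: 0.0
```

>>> carry_out --turn '[[0.034, -0.075, -0.117], [0.034, -0.075, -0.117], [0, 0, 0]]' --dp '[[0.014, 0.009, -0.002], [0.013, 0.0105, -0.0035], [0, 0, 0]]' --grip '[0.4, 0.4, 0.4]'

```text
t: 12.82
tool_pos: [641.0, -241.5, 132.1]
orientation: [[-0.488, 0.849, -0.203], [0.801, 0.342, -0.491], [-0.348, -0.402, -0.847]]
force: [0.0, 0.1, -0.1]
gripper_width: 51.3
grasp_force: 0.0
```

```bash
cat > k.py <<'E'
from h import *
def look():
    s=readout.observe();R,p=s["orientation"],s["tool_pos"];print(p.round(1),s["joints"].round(2),s["gripper_width"],s["force"].round(1),s["t"])
    c=read_camera("wrist");P=cloud(c);T=(P-p)@R;L=(P-BO)@M
    dark=(c["pixels"].max(-1)<75)&(c["z_map"]>0);h=L@U
    m=dark&(h>222)&(h<240)&(abs(L[...,0]+22)<45)&(abs(L@E2-149)<45)
    ab=np.c_[L[m][:,0],(L@E2)[m]].astype(np.float32);print("bar pts",m.sum())
    if m.sum()>100:
        r=cv2.minAreaRect(ab);w,v=np.linalg.eigh(np.cov(ab.T));print(r,"h",np.median(h[m]),"theta",np.degrees(np.arctan2(v[1,1],v[0,1])),"tool xy centre",np.median(T[m],0).round(1))
    return c,P,T,L
E
python3 - <<'E'
from k import *
look();plan([(Rk(-41.5),kp(53),4)])
E
```

```text
[ 641.  -241.5  132.1] [-0.2   0.5   1.46 -0.57  1.34 -0.49] 51.25308054360308 [ 0.   0.1 -0.1] 12.825
bar pts 1275
((-22.776323318481445, 151.2554473876953), (13.718978881835938, 61.911094665527344), 47.65470504760742) h 232.9627168645634 theta 137.50755520232974 tool xy centre [ 5.7  1.2 17.1]
turn [[-0.001, -0.0, 0.001], [-0.001, -0.0, 0.001], [-0.001, -0.0, 0.001], [-0.001, -0.0, 0.001]] 
 dp  [[-0.0002, 0.0003, 0.0202], [-0.0002, 0.0003, 0.0202], [-0.0002, 0.0003, 0.0202], [-0.0002, 0.0003, 0.0202]]
```

>>> carry_out --turn '[[0, 0, 0], [0, 0, 0], [0, 0, 0], [0, 0, 0], [0, 0, 0]]' --dp '[[0.001, 0.002, 0.025], [0, 0, 0.025], [0, 0, 0.02], [0, 0, 0.011], [0, 0, 0]]' --grip '[0.4, 0.4, 0.4, 0.4, 0.4]'

```text
t: 13.5
tool_pos: [626.6, -283.0, 65.3]
orientation: [[-0.482, 0.852, -0.201], [0.802, 0.338, -0.492], [-0.351, -0.399, -0.847]]
force: [-0.5, 0.7, -1.0]
gripper_width: 51.0
grasp_force: 0.0
```

>>> carry_out --turn '[[0, 0, 0], [0, 0, 0], [0, 0, 0], [0, 0, 0]]' --dp '[[0, 0, 0], [0, 0, 0], [0, 0, 0], [0, 0, 0]]' --grip '[1, 1, 1, 1]' --squeeze 40

```text
t: 14.0
tool_pos: [629.1, -281.7, 67.2]
orientation: [[-0.483, 0.853, -0.196], [0.801, 0.34, -0.493], [-0.354, -0.395, -0.848]]
force: [2.1, 1.9, 1.9]
gripper_width: 13.0
grasp_force: 41.6
```

Gripped (13 mm). Slackening anticlockwise, about −z of the tool.

>>> carry_out --turn '[[0, 0, -0.15], [0, 0, -0.15], [0, 0, -0.15], [0, 0, 0]]' --dp '[[0, 0, 0], [0, 0, 0], [0, 0, 0], [0, 0, 0]]' --grip '[1, 1, 1, 1]'

```text
t: 14.5
tool_pos: [629.8, -281.5, 66.7]
orientation: [[-0.808, 0.557, -0.194], [0.571, 0.656, -0.493], [-0.147, -0.509, -0.848]]
force: [4.4, 1.9, 0.5]
gripper_width: 13.2
grasp_force: 41.4
```

Run:
```python
from k import *
s=readout.observe();print((s["force"]@M).round(1),s["torque"].round(2),s["torque"]@(M@U),s["joints"].round(2),((s["tool_pos"]-BO)@M).round(1))
```

```text
[3.4 3.4 0.5] [ 0.44 -0.55  0.36] 0.12673200941219653 [-0.26  0.56  1.51 -0.6   1.21 -0.92] [-19.8 219.1  66.7]
```

>>> carry_out --turn '[[0, 0, -0.15], [0, 0, -0.15], [0, 0, -0.15], [0, 0, -0.15], [0, 0, 0]]' --dp '[[0, 0, 0], [0, 0, 0], [0, 0, 0], [0, 0, 0], [0, 0, 0]]' --grip '[1, 1, 1, 1, 1]'

```text
t: 15.12
tool_pos: [629.4, -282.2, 66.0]
orientation: [[-0.981, 0.004, -0.195], [0.101, 0.864, -0.493], [0.167, -0.503, -0.848]]
force: [4.8, -0.9, -2.9]
gripper_width: 13.2
grasp_force: 41.0
```

>>> carry_out --turn '[[0, 0, -0.15], [0, 0, -0.15], [0, 0, -0.12], [0, 0, 0]]' --dp '[[0, 0, 0], [0, 0, 0], [0, 0, 0], [0, 0, 0]]' --grip '[1, 1, 1, 1]'

```text
t: 15.62
tool_pos: [628.9, -282.0, 65.5]
orientation: [[-0.898, -0.395, -0.196], [-0.258, 0.831, -0.492], [0.357, -0.391, -0.848]]
force: [5.7, -0.1, -4.4]
gripper_width: 13.3
grasp_force: 40.8
```

Run:
```python
from k import *
s=readout.observe();R=s["orientation"];print((s["force"]@M).round(1),s["torque"]@(M@U),s["joints"].round(2),((s["tool_pos"]-BO)@M).round(1))
yk=M.T@R[:,1];th=np.arctan2(-yk[0],yk@E2);print("theta",th, "axis",M.T@R[:,2])
d=M@np.array([0,-1,0]);print("board -y in tool",(R.T@d).round(3))
```

```text
[ 5.3  2.  -4.4] 0.1365422130515657 [-0.26  0.56  1.51 -0.6   1.21 -1.94] [-20.4 218.2  65.5]
theta 0.745820308742454 axis [ 0.00377816 -0.52989081 -0.84805746]
board -y in tool [ 0.577 -0.622  0.53 ]
```

Knob at +0.75 rad, so it is slack in every case. I'll slide the stop right, gently first.

>>> carry_out --turn '[[0, 0, 0], [0, 0, 0], [0, 0, 0]]' --dp '[[0.0015, -0.0015, 0.0013], [0.0017, -0.0019, 0.0016], [0.0017, -0.0019, 0.0016]]' --grip '[1, 1, 1]'

```text
t: 16.0
tool_pos: [625.8, -289.9, 65.6]
orientation: [[-0.898, -0.394, -0.196], [-0.258, 0.831, -0.492], [0.357, -0.392, -0.848]]
force: [5.9, -0.2, -3.3]
gripper_width: 13.2
grasp_force: 40.8
```

>>> carry_out --turn '[[0, 0, 0], [0, 0, 0], [0, 0, 0], [0, 0, 0]]' --dp '[[0.0017, -0.0019, 0.0016], [0.0017, -0.0019, 0.0016], [0.0017, -0.0019, 0.0016], [0, 0, 0]]' --grip '[1, 1, 1, 1]'

```text
t: 16.5
tool_pos: [622.2, -298.7, 65.6]
orientation: [[-0.898, -0.394, -0.196], [-0.257, 0.831, -0.493], [0.357, -0.392, -0.848]]
force: [5.5, -2.1, -3.7]
gripper_width: 13.2
grasp_force: 40.7
```

>>> carry_out --turn '[[0, 0, 0], [0, 0, 0], [0, 0, 0], [0, 0, 0]]' --dp '[[0.0012, -0.0012, 0.001], [0.0012, -0.0012, 0.001], [0.0006, -0.0006, 0.0005], [0, 0, 0]]' --grip '[1, 1, 1, 1]'

```text
t: 17.0
tool_pos: [620.8, -302.1, 65.5]
orientation: [[-0.898, -0.394, -0.195], [-0.258, 0.832, -0.492], [0.356, -0.391, -0.849]]
force: [6.2, 1.4, -3.6]
gripper_width: 13.5
grasp_force: 41.0
```

>>> carry_out --turn '[[0, 0, 0], [0, 0, 0], [0, 0, 0]]' --dp '[[0.0006, -0.0006, 0.0005], [0.0006, -0.0006, 0.0005], [0, 0, 0]]' --grip '[1, 1, 1]'

```text
t: 17.38
tool_pos: [620.3, -303.5, 65.5]
orientation: [[-0.898, -0.394, -0.194], [-0.258, 0.832, -0.491], [0.355, -0.391, -0.849]]
force: [6.3, 2.2, -2.8]
gripper_width: 12.7
grasp_force: 41.0
```

>>> carry_out --turn '[[0, 0, 0], [0, 0, 0], [0, 0, 0]]' --dp '[[0.0009, -0.0009, 0.0008], [0.0009, -0.0009, 0.0008], [0, 0, 0]]' --grip '[1, 1, 1]'

```text
t: 17.75
tool_pos: [620.1, -304.2, 65.5]
orientation: [[-0.899, -0.393, -0.193], [-0.26, 0.833, -0.489], [0.353, -0.39, -0.851]]
force: [7.9, 7.8, -1.0]
gripper_width: 13.1
grasp_force: 41.6
```

>>> carry_out --turn '[[0, 0, 0], [0, 0, 0], [0, 0, 0]]' --dp '[[0.0009, -0.0009, 0.0008], [0.0009, -0.0009, 0.0008], [0, 0, 0]]' --grip '[1, 1, 1]'

```text
t: 18.12
tool_pos: [620.2, -304.2, 65.4]
orientation: [[-0.9, -0.393, -0.19], [-0.261, 0.834, -0.486], [0.35, -0.388, -0.853]]
force: [9.3, 15.4, 0.4]
gripper_width: 13.4
grasp_force: 42.4
```

Run:
```python
from k import *
s=readout.observe();R=s["orientation"];p=s["tool_pos"];print("F",(s["force"]@M).round(1),"tcp",((p-BO)@M).round(1))
c=read_camera("wrist");P=cloud(c);L=(P-BO)@M;x,y,z=L[...,0],L[...,1],L[...,2]
m=(z>92)&(z<101)&(x>-50)&(x<10)&(y>-20)&(y<175);print("block",m.sum(),np.percentile(y[m],[.5,99]).round(1) if m.any() else 0)
for n in("scene","top"):
    L=(cloud(read_camera(n))-BO)@M;x,y,z=L[...,0],L[...,1],L[...,2]
    m=(z>92)&(z<101)&(x>-50)&(x<10)&(y>-20)&(y<175);print(n,m.sum(),np.percentile(y[m],[1,99]).round(1),np.percentile(x[m],[2,98]).round(1))
    m=(z>62)&(z<73)&(x>-50)&(x<40)&(y>120)&(y<300);print(" stop",m.sum(),np.percentile(y[m],[2,5,95,98]).round(1))
```

```text
F [ 2.8 17.8  0.4] tcp [-20.1 194.4  65.4]
block 11511 [  5.6 167.2]
scene 660 [  2.  163.5] [-41.6   1.4]
 stop 223 [137.1 156.1 223.7 225.1]
top 1000 [  2.4 162.6] [-44.9  -1.9]
 stop 303 [133.3 151.8 219.3 222.8]
```

The stop is now hard against the block: 18 N, with no further movement. Keeping that light press on, I'll tighten clockwise.

>>> carry_out --turn '[[0, 0, 0.15], [0, 0, 0.15], [0, 0, 0.15], [0, 0, 0.15], [0, 0, 0.15]]' --dp '[[0, 0, 0], [0, 0, 0], [0, 0, 0], [0, 0, 0], [0, 0, 0]]' --grip '[1, 1, 1, 1, 1]'

```text
t: 18.9
tool_pos: [620.2, -305.7, 66.3]
orientation: [[-0.925, 0.33, -0.19], [0.381, 0.785, -0.489], [-0.012, -0.524, -0.852]]
force: [9.7, 11.6, 1.9]
gripper_width: 13.3
grasp_force: 42.3
```

>>> carry_out --turn '[[0, 0, 0.15], [0, 0, 0.15], [0, 0, 0.15], [0, 0, 0.15], [0, 0, 0]]' --dp '[[0, 0, 0], [0, 0, 0], [0, 0, 0], [0, 0, 0], [0, 0, 0]]' --grip '[1, 1, 1, 1, 1]'

```text
t: 19.52
tool_pos: [619.3, -306.5, 67.0]
orientation: [[-0.579, 0.792, -0.192], [0.756, 0.434, -0.489], [-0.304, -0.429, -0.851]]
force: [6.8, 11.6, 2.6]
gripper_width: 13.2
grasp_force: 42.4
```

>>> carry_out --turn '[[0, 0, 0.15], [0, 0, 0.15], [0, 0, 0.15], [0, 0, 0.04], [0, 0, 0]]' --dp '[[0, 0, 0], [0, 0, 0], [0, 0, 0], [0, 0, 0], [0, 0, 0]]' --grip '[1, 1, 1, 1, 1]'

```text
t: 20.15
tool_pos: [618.3, -306.8, 67.4]
orientation: [[-0.139, 0.971, -0.195], [0.872, 0.027, -0.49], [-0.47, -0.238, -0.85]]
force: [4.5, 9.7, 4.5]
gripper_width: 13.0
grasp_force: 42.5
```

Run:
```python
from k import *
s=readout.observe();R=s["orientation"];p=s["tool_pos"];print("F",(s["force"]@M).round(1),"Tz",s["torque"]@(M@U),"tcp",((p-BO)@M).round(1),s["joints"].round(2))
yk=M.T@R[:,1];print("theta",np.arctan2(-yk[0],yk@E2),s["t"])
```

```text
F [ 0.5 10.7  4.5] Tz 0.05452723619232614 tcp [-20.9 191.3  67.4] [-0.3   0.55  1.53 -0.6   1.19 -0.12]
theta -1.0962689651374822 20.15
```

>>> carry_out --turn '[[0, 0, 0], [0, 0, 0], [0, 0, 0], [0, 0, 0]]' --dp '[[0, 0, 0], [0, 0, 0], [0, 0, 0], [0, 0, 0]]' --grip '[0.4, 0.4, 0.4, 0.4]'

```text
t: 20.65
tool_pos: [615.1, -310.6, 66.0]
orientation: [[-0.142, 0.969, -0.201], [0.87, 0.026, -0.492], [-0.472, -0.244, -0.847]]
force: [-0.4, 0.1, 0.3]
gripper_width: 51.4
grasp_force: 0.0
```

>>> carry_out --turn '[[0, 0, 0], [0, 0, 0], [0, 0, 0], [0, 0, 0], [0, 0, 0]]' --dp '[[0, 0, -0.02], [0, 0, -0.04], [0, 0, -0.05], [0, 0, -0.04], [0, 0, 0]]' --grip '[0.4, 0.4, 0.4, 0.4, 0.4]'

```text
t: 21.28
tool_pos: [649.8, -235.1, 199.8]
orientation: [[-0.14, 0.972, -0.189], [0.869, 0.029, -0.495], [-0.475, -0.234, -0.848]]
force: [0.3, 0.2, 0.3]
gripper_width: 50.9
grasp_force: 0.0
```

Run:
```python
from k import *
s=readout.observe();print(s["tool_pos"],s["force"].round(1),s["gripper_width"])
for n in("wrist","top","scene"):
    c=read_camera(n);L=(cloud(c)-BO)@M;x,y,z=L[...,0],L[...,1],L[...,2];h=L@U
    dark=c["pixels"].max(-1)<75
    m=dark&(abs(x+22)<45)&(y>180)&(y<260)&(z>100)&(z<135)
    if m.sum()>40:
        hh=np.percentile(h[m],97);m&=(h>hh-7);ab=np.c_[x[m],(L@E2)[m]].astype(np.float32);r=cv2.minAreaRect(ab);w,v=np.linalg.eigh(np.cov(ab.T));print(n,"bar",m.sum(),r,"theta",np.arctan(v[1,1]/v[0,1]))
    m=(z>92)&(z<101)&(x>-55)&(x<15)&(y>-20)&(y<175)
    if m.sum()>50: print(n,"block",cv2.minAreaRect(L[m][:,:2].astype(np.float32)),np.percentile(y[m],[1,99]).round(1),np.percentile(x[m],[2,98]).round(1))
    m=(z>63)&(z<71)&(x>-50)&(x<40)&(y>172)&(y<300)
    if m.sum()>50: print(n,"stop",np.percentile(y[m],[2,5,95,98]).round(1))
```

```text
[ 649.79814603 -235.09447234  199.84652075] [0.3 0.2 0.3] 50.88242490610736
wrist bar 631 ((-22.185007095336914, 128.9762420654297), (12.967494010925293, 60.84442138671875), 26.784032821655273) theta -1.0829924048807413
wrist block ((-19.936214447021484, 85.75568389892578), (44.9556999206543, 164.2005157470703), 0.1574929654598236) [ 11.7 167.1] [-41.7   1. ]
wrist stop [175.3 179.3 227.4 227.8]
top bar 95 ((-24.509334564208984, 123.57884979248047), (15.881410598754883, 58.63957214355469), 25.681013107299805) theta -1.0900265584069035
top block ((-23.281953811645508, 82.45318603515625), (45.89205551147461, 164.4766387939453), 0.016871903091669083) [  2.3 163.2] [-45.3  -2.2]
top stop [173.2 174.9 222.9 224.2]
scene bar 27 ((-21.662128448486328, 119.22021484375), (9.41977310180664, 49.71763229370117), 26.833881378173828) theta -1.0646663888064494
scene block ((-19.988597869873047, 84.06084442138672), (45.492950439453125, 167.09144592285156), 0.3991566598415375) [  2.2 163.5] [-41.7   1.5]
scene stop [172.8 174.6 224.  225.7]
```

```bash
python3 -c "
from station import ticket
print(ticket.job_done())"
```

```text
the job is handed in; nothing more can be done
None
```

The job is handed in, with no verdict returned: the block is flush against the fence and cheek, the stop is up against its left end, and the clamp knob is locked at about −1.08 rad, at about 21 s.

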